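# Lock the bayonet lid of the navy tasting tin

### The job

The biscuit tin with the navy lid has been refilled and its bayonet lid only set on. Take the lid by its brass bar, press it down against the spring, give it a quarter turn clockwise (seen from above) so that it locks, and let go. The tin with the brown lid is still to be filled: leave its lid unlocked as it is.

Things in the scene. Friction and masses are not known exactly. Their poses are not given: they have to be found in the camera images.
- navy_grip (a point): Centre of the upright brass grip bar on the navy lid: 66 mm long (x), 14 wide (y), 40 tall; 22 mm above the lid's flat top (110 mm across), on its axis; z up. 0.2 kg, loose. Starts sprung up, 154 mm above the counter, lugs in the slots, bar along the tin's x (within 3 degrees). Locked: bar across the tin's x, about 10 mm lower than at the start; it stays when let go.
- navy_tin: Cream tin with navy band and navy lid, screwed down. Origin: centre of underside; z up. Foot 132 mm across, body 110, rim 100 mm high with lid slots on its +x and -x sides; gold disc on its -x side. Lid turns only when pressed down over 10 mm (15 to 17 is good, bottom at 24; 4 N starts it, 10 N at 16 mm), only clockwise from above (negative about z), to a stop at about 95 degrees.
- brown_grip (a point): Centre of the upright brass grip bar on the brown lid: 66 mm long (x), 14 wide (y), 40 tall; 22 mm above the lid's flat top (110 mm across), on its axis; z up. Same kind of lid, also set on unlocked, bar along its tin's x; leave it so.
- brown_tin: Cream tin with brown band and brown lid, screwed down. Origin: centre of underside; z up. Foot 132 mm across, body 110, rim 100 mm high with lid slots on its +x and -x sides; gold disc on its -x side. Same size and make as the navy one.
There are look-alikes about, which are no part of the job. What is shaped like the navy_tin but red is not meant.

How it is judged (in metres and radians):
On the way:
1. the navy lid is pressed down against its spring before it is turned (z of navy_grip in the frame of navy_tin below 0.146 m and angle between the x axis of navy_grip and the x axis of navy_tin, either way round below 0.35 rad), for 0.05 s.
At the end, for the whole second after the job is handed in: Navy lid locked: bar crosswise to its tin's x within 25 degrees, bar centre 136 to 149 mm above the counter, within 10 mm of the tin's axis, level within 5 degrees. Brown lid still unlocked: bar along its tin's x within 20 degrees, centre above 149 mm, within 10 mm of the axis (angle between the x axis of navy_grip and the y axis of navy_tin, either way round below 0.44 rad and z of navy_grip in the frame of navy_tin between 0.136 and 0.149 m and horizontal distance between navy_grip and navy_tin below 0.01 m and angle between navy_grip's own z axis and vertical below 0.1 rad and angle between the x axis of brown_grip and the x axis of brown_tin, either way round below 0.35 rad and z of brown_grip in the frame of brown_tin above 0.149 m and horizontal distance between brown_grip and brown_tin below 0.01 m); the robot touches nothing.
It fails at once if the brown lid is turned to lock or taken off (angle between the x axis of brown_grip and the x axis of brown_tin, either way round above 0.6 rad or distance of brown_grip from where it was at the start of the episode above 0.03 m).
It also fails if it takes over 32 s, if anything falls off the work surface, if the arm or the gripper's body presses on something with over 40 N, if the wrist force passes 120 N, or if a joint passes its speed limit or range.

### The arm

A 6-joint arm with a two-finger parallel gripper is mounted at the origin on the work surface. World frame = base frame: x ahead of the robot, y to its left, z up, the work surface at z = 0. Lengths are in m, angles in degrees, forces in N, time in s.
With the tool pointing down it reaches from about 0.275 to 0.85 m from the base axis. Payload 5.2 kg.
Tool frame: the origin (TCP) lies at the very end of the fingers, on their centre line; the grasp point (between the pads) lies 19 mm behind it; z points along the fingers, y is the line along which they close (so a half turn about z gives the same grasp; the last joint's range is limited). The gripper opens to 85 mm and grips with 20 to 120 N. Pads are 22 mm wide; open, the fingers measure 114 mm over their backs; the gripper's body (76 mm by 85 mm) begins 54 mm behind the grasp point. The pads swing forward as they close: fully open they stand 13 mm farther back than shut.
Start: joints at [-78.885, 14.817, 87.949, -0, 77.235, -11.62], TCP at [0.213, -0.507, 0.204] pointing down, gripper open.
Joint ranges: [-179.93, 179.93], [-52.35, 119.4], [10.71, 147.94], [-69.91, 249.91], [12.55, 155.21], [-178.61, 178.61]. Speed limits (degrees/s): [147.25, 147.25, 180, 180, 180, 180].

### API

Orientations are given as [roll, pitch, yaw] about the fixed x, y, z axes, in that order (R = Rz(yaw) Ry(pitch) Rx(roll)).
In Python, from rig import arm gives the robot as it stands.
- The arm moves only by the tool arm_command, never from a script. Its argument "series" is a list of rows, each a list of 6 numbers: the shift along the tool's x, y, z in m, then the turn, a rotation vector about the tool's x, y, z in rad. A call has 1 to 5 rows; each row is the pose to reach, as a shift and turn from the pose commanded when the call began, along the tool's axes at that moment; what a row does not reach only later rows make up. A row lasts 1/12 s, in which the tool goes at most 41.7 mm and 7.16 degrees, less where a joint would pass 70% of its speed; a pose out of reach is approached as far as the arm can. A call with a gripper value outside its range is refused whole. "jaw" is the closure, from -1 (fully open) to 1 (shut), so that 0 is half open, set as the call begins (left out, the last holds). The fingers move at their own pace and stop on an object; "force" is the grip in N (left out, the last holds). Time passes only in rows, so rows that repeat a pose let the fingers close. It gives the time, the measured TCP pose, the force, the opening and the grip force at its end, in the units of the state.
- arm.observe(): the state, without advancing time (a new reading comes with each control period).
- arm.get_image(name): name is "scene" or "top"; returns a dict with "img" (384x512x3 uint8, blue, green, red), "z_map" (384x512 float32, m along the optical axis (not along the pixel's ray), 0 where there is no reading), "fovy" (degrees; the focal length in pixels is half the picture's height over the tangent of half this angle, whatever the lens; pixels are square), "cx", "cy" (the principal point, pixels), "distortion" ([k1, k2, p1, p2, k3] as OpenCV has them; the pictures are not rectified), "eye" and "attitude" of the camera in the world. Camera axes: x right, y up, looking along -z (the intrinsics and any distortion apply to the point x, -y, -z); pixel columns grow to the right and rows downward; lengths in m; the calibration is good to about 2 mm. A picture is of the moment at which its call begins.
- arm.job_done(): hands the job in; it is judged then, once.
The state is a dict: "time": time; "qpos": joint angles; "joint_vel": joint speeds; "joint_efforts": joint torques, N m; "ee_pos": TCP position; "ee_rot": TCP orientation; "wrist_force": force on the tool from outside, world axes, zero at the start; "torque": the same for the moment, N m; "opening": finger opening in m; "grasp_force": force on a finger pad.
Only numpy, scipy, OpenCV 4.12 (cv2) and the standard library are available. Lean on these libraries where they do the work, as an engineer would, in place of code of your own. Each camera call takes 0.05 s, during which the arm holds its last target. There are 200 camera calls.

## Working session

There is one attempt and no reset: what is moved stays moved. The work goes in short steps, Python scripts to look and compute and a tool call to move; the robot and the scene stay as the last step left them, time stands still between calls to the robot, and variables do not carry over. Pictures are saved under pics/ and viewed, at most 10 in all, crops included, and the job is handed in when it is done.

Besides the shell and the picture viewer there is one more tool, called after "Emit:" as name([rows], argument=value, ...), one row to a line, values as JSON. arm_command: Moves the arm, as the interface text tells. Its arguments: {"type":"object","properties":{"series":{"type":"array"},"jaw":{"type":"number"},"force":{"type":"number"}},"required":["series"]}

```bash
mkdir -p pics; ls; cat > h.py <<'E'
import numpy as np,cv2
from scipy.spatial.transform import Rotation as R
from rig import arm
E
python3 - <<'E'
from h import *
import pickle
s=arm.observe();print(s)
d={}
for n in("scene","top"):
    d[n]=i=arm.get_image(n);cv2.imwrite(f"pics/{n}0.png",i["img"]);print(n,{k:v for k,v in i.items() if k not in("img","z_map")})
pickle.dump(d,open("d0.pkl","wb"))
E
```

```text
pics
{'time': 0.0, 'qpos': array([-7.88827090e+01,  1.48601387e+01,  8.80116692e+01, -3.22109416e-04,
        7.72334147e+01, -1.16198616e+01]), 'joint_vel': array([-0.03955181, -0.01427774, -0.05050807, -0.0956003 , -0.06827648,
       -0.05272544]), 'joint_efforts': array([ 1.09837463e-03, -4.46027219e+01, -2.90568137e+01, -5.07130756e-05,
        1.16145666e-02,  5.46494604e-06]), 'ee_pos': array([ 0.21248159, -0.5066763 ,  0.20316232]), 'ee_rot': array([-1.79896871e+02, -2.08860770e-02,  2.27372052e+01]), 'wrist_force': array([0.94713783, 0.26791573, 0.35825648]), 'torque': array([-0.00140407, -0.0811033 , -0.01086748]), 'grasp_force': 0.0, 'opening': 0.08585601294838931}
scene {'fovy': 54.91819986482039, 'cx': 251.14710966304065, 'cy': 200.03037167637015, 'distortion': array([0.03264398, 0.        , 0.        , 0.        , 0.        ]), 'eye': array([ 0.86517953, -0.1666453 ,  0.64685109]), 'attitude': array([38.33592363,  0.7067118 , 74.13853294])}
top {'fovy': 49.51154028096511, 'cx': 255.7470033879898, 'cy': 186.4491220107103, 'distortion': array([0.03492088, 0.        , 0.        , 0.        , 0.        ]), 'eye': array([ 0.35348276, -0.05139792,  0.91918798]), 'attitude': array([  8.07575579,   1.85450342, -91.31557576])}
```

View pics/scene0.png

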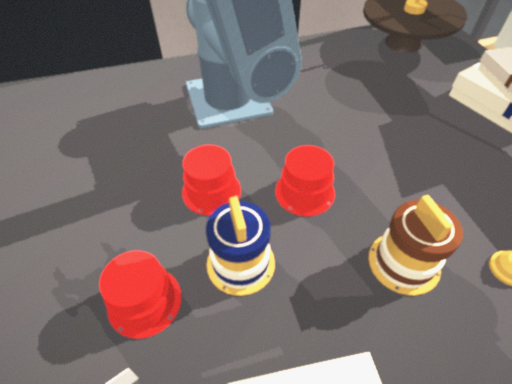

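View pics/top0.png

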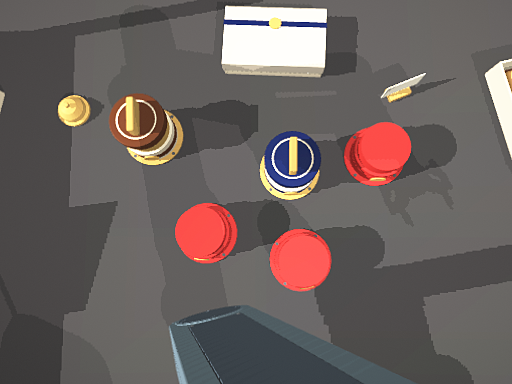

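The scene picture shows the navy lid at (238,235) with its bar at (237,218), the brown lid at (425,225), and three red tins without bars at (208,178), (307,180) and (137,290). In the top view navy is at (293,158), brown at (138,118), and red at (385,150), (206,233) and (300,260).
Candidates for the grip, in top-view pixels:
- the bar on the navy lid at (293,155): chosen
- the bar on the brown lid at (132,115): not this one
- the brass knob at (74,108): not this one

```bash
cat >> h.py <<'E'
def cloud(i):
    h,w=i["z_map"].shape;f=h/2/np.tan(np.radians(i["fovy"]/2))
    K=np.array([[f,0,i["cx"]],[0,f,i["cy"]],[0,0,1]])
    v,u=np.mgrid[:h,:w];p=np.stack([u,v],-1).reshape(-1,1,2).astype(float)
    n=cv2.undistortPoints(p,K,i["distortion"]).reshape(h,w,2)
    z=i["z_map"];c=np.stack([n[...,0]*z,-n[...,1]*z,-z],-1)
    return c@R.from_euler("xyz",i["attitude"],degrees=True).as_matrix().T+i["eye"]
def bar(i,u0,v0,r=45):
    P=cloud(i);hsv=cv2.cvtColor(i["img"],cv2.COLOR_BGR2HSV)
    m=cv2.inRange(hsv,(15,90,90),(35,255,255))>0
    w=np.zeros_like(m);w[v0-r:v0+r,u0-r:u0+r]=1
    q=P[m&w&(i["z_map"]>0)];return q
E
python3 - <<'E'
from h import *
import pickle
d=pickle.load(open("d0.pkl","rb"))
for n,c,uv in(("top","navy",(293,155)),("scene","navy",(237,218)),("top","brown",(132,115)),("scene","brown",(432,215))):
    q=bar(d[n],*uv);q=q[(q[:,2]>.11)];zt=np.percentile(q[:,2],90);t=q[q[:,2]>.165]
    r=cv2.minAreaRect((t[:,:2]*1000).astype(np.float32))
    print(n,c,len(q),len(t),"zt",zt.round(4),"mean",t.mean(0).round(4),"rect mm",r)
# lid: navy colour
for n,uv in(("top",(293,158)),("scene",(238,235))):
    i=d[n];P=cloud(i);h=cv2.cvtColor(i["img"],cv2.COLOR_BGR2HSV)
    m=(cv2.inRange(h,(105,120,40),(130,255,255))>0)&(P[...,2]>.118)&(P[...,2]<.145);m[:, :uv[0]-50]=0;m[:,uv[0]+50:]=0
    q=P[m];print(n,"lid",len(q),np.median(q[:,2]),cv2.minEnclosingCircle((q[:,:2]*1000).astype(np.float32)))
i=d["top"];P=cloud(i);h=cv2.cvtColor(i["img"],cv2.COLOR_BGR2HSV)
for u,v in((385,150),(206,233),(300,260)):
    q=P[v-35:v+35,u-35:u+35].reshape(-1,3);q=q[q[:,2]>.05];print("red",q[q[:,2]>.08].mean(0).round(3),q[:,2].max().round(3))
a=i["img"][100:210,240:350];b=d["scene"]["img"][180:290,185:295]
cv2.imwrite("pics/crop.png",cv2.resize(np.hstack([a,b]),None,fx=3.5,fy=3.5))
E
```

```text
top navy 296 253 zt 0.1736 mean [ 0.5174 -0.0988  0.1719] rect mm ((518.412353515625, -98.39678192138672), (12.757367134094238, 63.649166107177734), 87.90454864501953)
scene navy 433 298 zt 0.1722 mean [ 0.5227 -0.0987  0.171 ] rect mm ((520.2222290039062, -98.25682067871094), (13.830147743225098, 66.08782958984375), 87.87309265136719)
top brown 496 268 zt 0.1731 mean [0.6036 0.2023 0.1713] rect mm ((604.4834594726562, 203.39361572265625), (65.53375244140625, 14.270418167114258), 1.924318552017212)
scene brown 939 361 zt 0.172 mean [0.6072 0.2029 0.1706] rect mm ((605.5233764648438, 205.02381896972656), (65.38688659667969, 15.530003547668457), 0.9494296312332153)
top lid 1778 0.13254933967801147 ((518.8186645507812, -99.99652862548828), 54.99034881591797)
scene lid 1731 0.13162291127575676 ((519.9067993164062, -97.90497589111328), 55.13468933105469)
red [ 0.54  -0.283  0.109] 0.919
red [0.384 0.083 0.108] 0.919
red [ 0.323 -0.115  0.108] 0.919
```

View pics/crop.png

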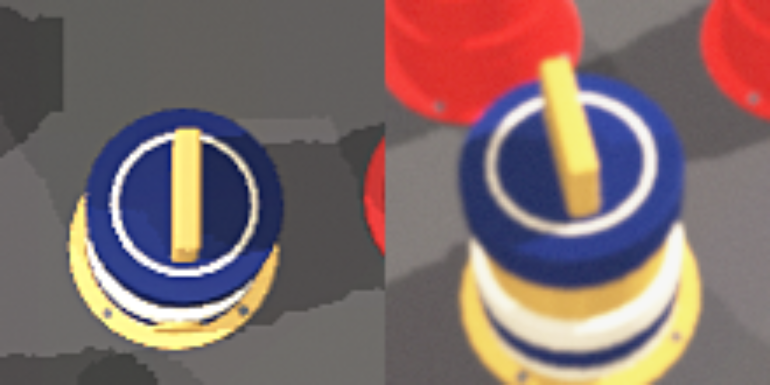

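The crop confirms the navy lid: its upright bar is central, at crop (187,195) left and (570,135) right, along world x. The grip is at about (0.519, -0.0985), yaw -2°. I'll use tool yaw 178°, so the clockwise turn ends well within joint 6's range.

Emit:
arm_command([
  [0,0,-0.06,0,0,-0.12],
  [0,0,-0.06,0,0,-0.24],
  [0,0,-0.06,0,0,-0.36],
  [0,0,-0.06,0,0,-0.48],
  [0,0,-0.06,0,0,-0.6],
], jaw=-1, force=60)

```text
time: 0.52
ee_pos: [0.2126, -0.5072, 0.2641]
ee_rot: [180.0, 0.0, 57.5]
wrist_force: [0.5, -0.8, -0.7]
opening: 0.0854
grasp_force: 0.0
```

Emit:
arm_command([
  [0.04,0.003,0,0,0,-0.12],
  [0.08,0.006,0,0,0,-0.24],
  [0.12,0.008,0,0,0,-0.36],
  [0.16,0.011,0,0,0,-0.48],
  [0.2,0.014,0,0,0,-0.6],
])

```text
time: 0.93
ee_pos: [0.3334, -0.3451, 0.2636]
ee_rot: [-180.0, -0.0, 91.8]
wrist_force: [1.3, -0.6, -0.2]
opening: 0.0855
grasp_force: 0.0
```

```bash
cat >> h.py <<'E'
def to(p,yaw):
    s=arm.observe();T=R.from_euler("xyz",s["ee_rot"],degrees=True);G=R.from_euler("xyz",[180,0,yaw],degrees=True)
    print("t",s["time"],s["ee_pos"].round(4),s["ee_rot"].round(2),"q6",s["qpos"][5].round(1),"F",s["wrist_force"].round(1),"M",s["torque"].round(2),"op",round(s["opening"],4),"gf",s["grasp_force"])
    print("shift",T.inv().apply(np.array(p)-s["ee_pos"]).round(4),"turn",(T.inv()*G).as_rotvec().round(4))
E
python3 -c "
from h import *;to([.519,-.0985,.264],178)"
```

```text
t 0.9333 [ 0.3334 -0.3451  0.2636] [-1.7999e+02 -4.0000e-02  9.1780e+01] q6 -61.1 F [ 1.3 -0.6 -0.2] M [-0.01  0.03 -0.01] op 0.0855 gf 0.0
shift [ 2.407e-01  1.931e-01 -2.000e-04] turn [ 4.0000e-04 -8.0000e-04 -1.5048e+00]
```

Emit:
arm_command([
  [0.03,0.025,0,0,0,-0.12],
  [0.06,0.05,0,0,0,-0.24],
  [0.09,0.075,0,0,0,-0.36],
  [0.12,0.1,0,0,0,-0.48],
  [0.15,0.12,0,0,0,-0.6],
])

```text
time: 1.35
ee_pos: [0.4501, -0.1919, 0.2637]
ee_rot: [180.0, -0.0, 126.2]
wrist_force: [0.8, -0.5, 1.0]
opening: 0.0853
grasp_force: 0.0
```

Emit:
arm_command([
  [0,0,0,0,0,-0.12],
  [0,0,0,0,0,-0.24],
  [0,0,0,0,0,-0.36],
  [0,0,0,0,0,-0.48],
  [0,0,0,0,0,-0.6],
])

```text
time: 1.77
ee_pos: [0.4489, -0.1934, 0.2635]
ee_rot: [180.0, -0.1, 160.6]
wrist_force: [0.4, 0.2, 0.1]
opening: 0.0858
grasp_force: 0.0
```

```bash
python3 -c "
from h import *;to([.519,-.0985,.264],178)"
```

```text
t 1.7667 [ 0.4489 -0.1934  0.2635] [ 1.7998e+02 -6.0000e-02  1.6062e+02] q6 -107.0 F [0.4 0.2 0.1] M [ 0.01 -0.01  0.01] op 0.0858 gf 0.0
shift [-0.0347  0.1128 -0.0005] turn [ 0.0004 -0.001  -0.3033]
```

Emit:
arm_command([
  [-0.01,0.035,0,0,0,-0.1],
  [-0.02,0.07,0,0,0,-0.2],
  [-0.03,0.1,0,0,0,-0.303],
  [-0.035,0.113,0,0,0,-0.303],
  [-0.035,0.113,0,0,0,-0.303],
])

```text
time: 2.18
ee_pos: [0.5213, -0.0967, 0.2633]
ee_rot: [179.9, -0.0, 177.8]
wrist_force: [-0.7, -0.6, -0.5]
opening: 0.0853
grasp_force: 0.0
```

```bash
python3 -c "
from h import *;to([.519,-.0985,.142],178)
i=arm.get_image('scene');cv2.imwrite('pics/a.png',cv2.resize(i['img'][100:300,120:350],None,fx=2.5,fy=2.5))"
```

```text
t 2.1833 [ 0.5213 -0.0967  0.2633] [ 1.7992e+02 -2.0000e-02  1.7781e+02] q6 -110.4 F [-0.7 -0.6 -0.5] M [-0.01  0.02 -0.04] op 0.0853 gf 0.0
shift [ 0.0022 -0.0021  0.1213] turn [ 0.0014 -0.0004 -0.0033]
```

View pics/a.png

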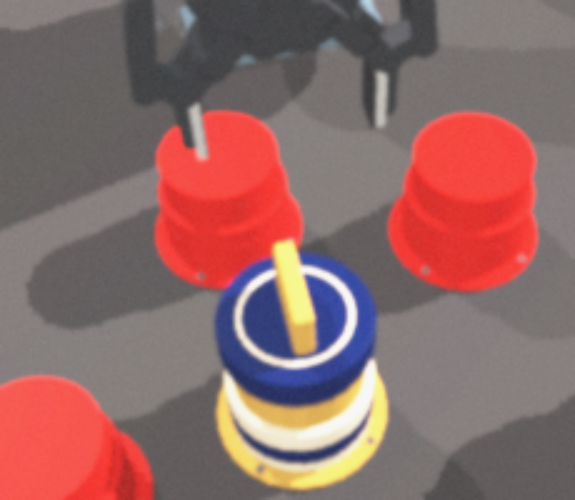

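The crop shows the open fingers at (200,150) and (380,120), either side of the bar (290,290) and above it. I'll descend.

Emit:
arm_command([
  [0.001,-0.001,0.03,0,0,-0.003],
  [0.001,-0.001,0.06,0,0,-0.003],
  [0.001,-0.001,0.075,0,0,-0.003],
  [0.001,-0.001,0.075,0,0,-0.003],
  [0.001,-0.001,0.075,0,0,-0.003],
])

```text
time: 2.65
ee_pos: [0.5181, -0.101, 0.1886]
ee_rot: [180.0, -0.1, 177.7]
wrist_force: [-0.1, 0.5, 0.4]
opening: 0.0855
grasp_force: 0.0
```

```bash
python3 -c "
from h import *;to([.519,-.0985,.142],178)"
```

```text
t 2.65 [ 0.5181 -0.101   0.1886] [ 1.7998e+02 -1.2000e-01  1.7770e+02] q6 -110.8 F [-0.1  0.5  0.4] M [ 0.08 -0.01 -0.03] op 0.0855 gf 0.0
shift [-0.0009  0.0025  0.0466] turn [ 0.0004 -0.0021 -0.0053]
```

Emit:
arm_command([
  [-0.001,0.0025,0.015,0,0,-0.005],
  [-0.001,0.0025,0.03,0,0,-0.005],
  [-0.001,0.0025,0.0465,0,0,-0.005],
  [-0.001,0.0025,0.0465,0,0,-0.005],
  [-0.001,0.0025,0.0465,0,0,-0.005],
])

```text
time: 3.07
ee_pos: [0.5204, -0.0984, 0.1436]
ee_rot: [-180.0, 0.0, 178.0]
wrist_force: [-0.1, 0.8, -0.9]
opening: 0.0855
grasp_force: 0.0
```

```bash
python3 -c "
from h import *;to([.519,-.0985,.142],178)
i=arm.get_image('scene');cv2.imwrite('pics/b.png',cv2.resize(i['img'][130:300,150:330],None,fx=3,fy=3))"
```

```text
t 3.0667 [ 0.5204 -0.0984  0.1436] [-1.7998e+02  3.0000e-02  1.7803e+02] q6 -110.8 F [-0.1  0.8 -0.9] M [0.03 0.02 0.01] op 0.0855 gf 0.0
shift [ 0.0014 -0.0001  0.0016] turn [-0.0004  0.0005  0.0005]
```

View pics/b.png

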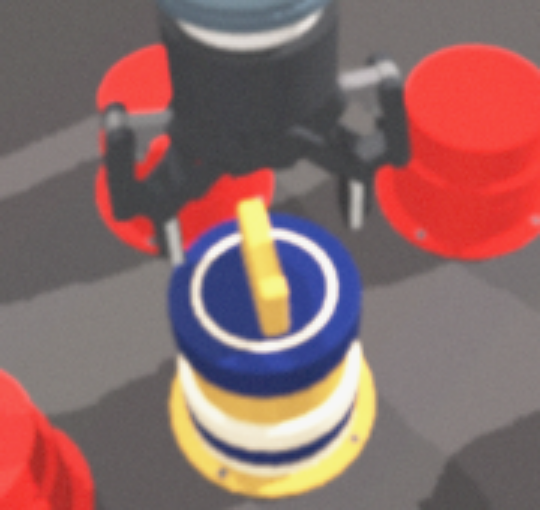

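The crop shows the fingers at (177,245) and (355,210), flanking the lid, but they look a little behind the bar at (265,265). I'll check their positions by depth before closing.

```bash
python3 - <<'E'
from h import *
for n in("scene","top"):
    i=arm.get_image(n);P=cloud(i)
    if n=="scene":
        for u,v in((175,232),(174,240),(355,190),(355,205),(355,218),(265,245),(265,290)):
            U,V=150+u/3,130+v/3;print(u,v,P[int(round(V)),int(round(U))].round(4),i["img"][int(V),int(U)])
    m=(P[...,2]>.14)&(P[...,2]<.2)&(np.abs(P[...,0]-.49)<.1)&(np.abs(P[...,1]+.0985)<.12)
    q=P[m];hs=cv2.cvtColor(i["img"],cv2.COLOR_BGR2HSV)[m]
    g=q[hs[:,1]<80];print(n,len(g))
    for a in(g[g[:,1]<-.1],g[g[:,1]>-.095]): print(np.percentile(a,[3,50,97],axis=0).round(3) if len(a) else None)
    cv2.imwrite(f"pics/c_{n}.png",cv2.resize(i["img"][80:240,210:400],None,fx=3,fy=3))
E
```

```text
175 232 [ 0.5296 -0.1428  0.2147] [180 183 187]
174 240 [ 0.5292 -0.1436  0.2071] [185 189 194]
355 190 [ 0.5336 -0.0518  0.2205] [182 186 189]
355 205 [ 0.5335 -0.0514  0.2082] [176 182 185]
355 218 [ 0.5333 -0.051   0.1954] [178 182 186]
265 245 [ 0.5198 -0.0964  0.1718] [130 243 247]
265 290 [ 0.5473 -0.1036  0.1711] [136 246 247]
scene 94
[[ 0.524 -0.151  0.187]
 [ 0.529 -0.145  0.195]
 [ 0.531 -0.14   0.199]]
[[ 0.512 -0.092  0.17 ]
 [ 0.53  -0.054  0.193]
 [ 0.534 -0.043  0.199]]
top 17
[[ 0.508 -0.153  0.192]
 [ 0.51  -0.145  0.196]
 [ 0.513 -0.14   0.199]]
[[ 0.512 -0.053  0.195]
 [ 0.514 -0.048  0.198]
 [ 0.516 -0.043  0.2  ]]
```

View pics/c_top.png

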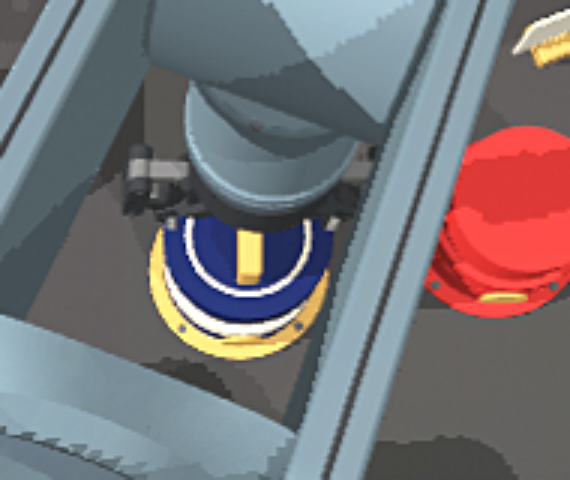

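The xy position is good: the finger faces are at y -0.143 and -0.051, and the front edge is at x 0.531. The fingertips look higher than expected, though, so I'll find their lowest points.

```bash
python3 - <<'E'
from h import *
i=arm.get_image("scene");P=cloud(i);hs=cv2.cvtColor(i["img"],cv2.COLOR_BGR2HSV)
for U,V0 in((268,190),(208,200)):
    for V in range(V0,V0+34,2): print(U,V,P[V,U].round(3),hs[V,U])
E
```

```text
268 190 [ 0.536 -0.053  0.23 ] [ 10   6 124]
268 192 [ 0.532 -0.051  0.221] [ 17  10 182]
268 194 [ 0.534 -0.052  0.218] [ 20  12 185]
268 196 [ 0.533 -0.051  0.212] [  9   9 190]
268 198 [ 0.533 -0.051  0.208] [ 23  11 189]
268 200 [ 0.535 -0.052  0.205] [ 15  11 186]
268 202 [ 0.534 -0.051  0.199] [ 21  14 187]
268 204 [ 0.533 -0.051  0.193] [ 19  11 185]
268 206 [ 0.534 -0.051  0.188] [  8  16 130]
268 208 [ 0.402 -0.005 -0.001] [  0  15 101]
268 210 [ 0.408 -0.007 -0.   ] [ 6 13 98]
268 212 [ 0.412 -0.008 -0.001] [173  23 102]
268 214 [ 0.417 -0.01  -0.001] [173  11  97]
268 216 [ 0.424 -0.012  0.   ] [128  38 108]
268 218 [ 0.517 -0.044  0.131] [118  96 136]
268 220 [ 0.521 -0.045  0.131] [116 141 156]
268 222 [ 0.525 -0.047  0.131] [115 161 162]
208 200 [ 0.531 -0.141  0.232] [171  32  79]
208 202 [ 0.531 -0.142  0.228] [177  40 116]
208 204 [ 0.53  -0.142  0.222] [  9  15 166]
208 206 [ 0.531 -0.143  0.219] [ 17  13 178]
208 208 [ 0.531 -0.143  0.214] [ 17  12 191]
208 210 [ 0.53  -0.144  0.208] [ 23  11 192]
208 212 [ 0.53  -0.144  0.204] [ 13  12 192]
208 214 [ 0.53  -0.145  0.199] [ 13  12 193]
208 216 [ 0.53  -0.145  0.194] [ 19  11 189]
208 218 [ 0.531 -0.146  0.19 ] [120  31 157]
208 220 [ 0.492 -0.144  0.131] [117 116 139]
208 222 [ 0.496 -0.145  0.131] [116 139 127]
208 224 [ 0.5   -0.146  0.131] [115 144 129]
208 226 [ 0.506 -0.147  0.133] [115 145 127]
208 228 [ 0.508 -0.147  0.131] [115 142 131]
208 230 [ 0.514 -0.148  0.134] [114 151 127]
208 232 [ 0.517 -0.149  0.132] [114 156 124]
```

Emit:
arm_command([
  [0,0,0,0,0,0],
  [0,0,0,0,0,0],
  [0,0,0,0,0,0],
  [0,0,0,0,0,0],
  [0,0,0,0,0,0],
], jaw=0.3)

```text
time: 3.68
ee_pos: [0.5202, -0.0978, 0.1426]
ee_rot: [180.0, -0.0, 178.1]
wrist_force: [0.4, -0.3, -0.1]
opening: 0.0299
grasp_force: 0.0
```

```bash
python3 - <<'E'
from h import *
to([.519,-.0985,.142],178)
i=arm.get_image("scene");P=cloud(i);hs=cv2.cvtColor(i["img"],cv2.COLOR_BGR2HSV)
m=(hs[...,1]<25)&(hs[...,2]>170)&(np.abs(P[...,0]-.53)<.012)&(P[...,2]>.14)&(P[...,2]<.26)
for s in (P[...,1]<-.1,P[...,1]>-.095):
    q=P[m&s];print(len(q),q.min(0).round(3),np.median(q,0).round(3),q.max(0).round(3))
cv2.imwrite('pics/e.png',cv2.resize(i['img'][130:300,150:330],None,fx=3,fy=3))
E
```

```text
t 3.6833 [ 0.5202 -0.0978  0.1426] [180.    -0.   178.07] q6 -110.8 F [ 0.4 -0.3 -0.1] M [ 0.02 -0.01  0.02] op 0.0299 gf 0.0
shift [ 0.0011 -0.0008  0.0006] turn [ 0.     -0.      0.0012]
30 [ 0.528 -0.118  0.178] [ 0.53  -0.116  0.193] [ 0.531 -0.114  0.209]
34 [ 0.529 -0.079  0.174] [ 0.532 -0.077  0.192] [ 0.533 -0.075  0.213]
```

View pics/e.png

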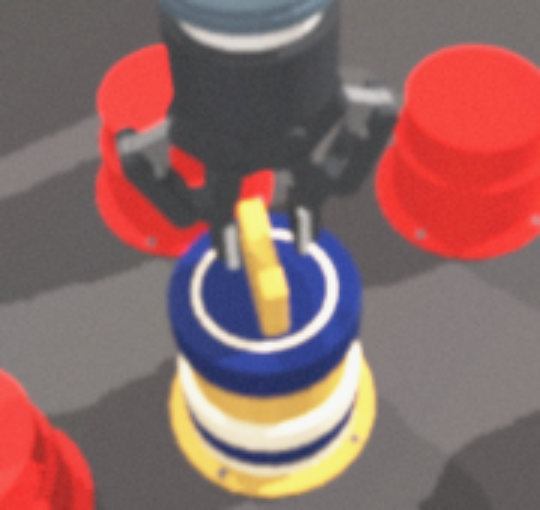

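The crop shows the tips at (232,262) and (303,245), level with the bar top at z≈0.175. So the fingertips sit about 30 mm above the reported TCP. I trust the two cameras and will descend further while watching the force.

Emit:
arm_command([
  [0,-0.001,0.007,0,0,0],
  [0,-0.001,0.013,0,0,0],
  [0,-0.001,0.02,0,0,0],
  [0,-0.001,0.02,0,0,0],
  [0,-0.001,0.02,0,0,0],
])

```text
time: 4.15
ee_pos: [0.5195, -0.0986, 0.1216]
ee_rot: [180.0, -0.1, 178.1]
wrist_force: [-0.9, -0.3, 0.3]
opening: 0.03
grasp_force: 0.0
```

```bash
python3 - <<'E'
from h import *
to([.519,-.0985,.112],178)
i=arm.get_image("scene");P=cloud(i);hs=cv2.cvtColor(i["img"],cv2.COLOR_BGR2HSV)
m=(hs[...,1]<25)&(hs[...,2]>170)&(np.abs(P[...,0]-.53)<.012)&(P[...,2]>.139)&(P[...,2]<.26)
for s in (P[...,1]<-.1,P[...,1]>-.095):
    q=P[m&s];print(len(q),q.min(0).round(3),np.median(q,0).round(3),q.max(0).round(3))
q=bar(i,237,218);q=q[q[:,2]>.165];print("bar top",np.median(q[:,2]))
E
```

```text
t 4.15 [ 0.5195 -0.0986  0.1216] [ 1.7996e+02 -1.1000e-01  1.7806e+02] q6 -110.9 F [-0.9 -0.3  0.3] M [ 0.03 -0.03 -0.02] op 0.03 gf 0.0
shift [0.0005 0.0001 0.0096] turn [ 0.0007 -0.0019  0.0011]
25 [ 0.528 -0.118  0.157] [ 0.53  -0.117  0.173] [ 0.531 -0.114  0.2  ]
69 [ 0.518 -0.08   0.159] [ 0.523 -0.049  0.25 ] [ 0.532 -0.033  0.256]
bar top 0.1712352671901422
```

There's no contact at a reported z of 0.1216, which is below the lid top, so the offset is confirmed. I'll go down 10 mm more and then close.

Emit:
arm_command([
  [0,0,0.005,0,0,0],
  [0,0,0.01,0,0,0],
  [0,0,0.01,0,0,0],
])

```text
time: 4.45
ee_pos: [0.5195, -0.0986, 0.1115]
ee_rot: [180.0, -0.1, 178.1]
wrist_force: [-0.6, -0.5, 0.0]
opening: 0.0299
grasp_force: 0.0
```

Emit:
arm_command([
  [0,0,0,0,0,0],
  [0,0,0,0,0,0],
  [0,0,0,0,0,0],
  [0,0,0,0,0,0],
  [0,0,0,0,0,0],
], jaw=1, force=60)

```text
time: 4.87
ee_pos: [0.52, -0.0987, 0.1124]
ee_rot: [180.0, -0.0, 178.1]
wrist_force: [0.3, 0.3, -3.0]
opening: 0.0131
grasp_force: 59.7
```

```bash
python3 - <<'E'
from h import *
to([.519,-.0985,.096],178)
E
```

```text
t 4.8667 [ 0.52   -0.0987  0.1124] [ 1.7999e+02 -2.0000e-02  1.7806e+02] q6 -110.9 F [ 0.3  0.3 -3. ] M [-0.05  0.01  0.03] op 0.0131 gf 59.74071979522705
shift [0.001  0.0002 0.0164] turn [ 0.0002 -0.0003  0.0011]
```

The bar is gripped (13 mm opening, 60 N). Now I'll press.

Emit:
arm_command([
  [0,0,0.004,0,0,0],
  [0,0,0.008,0,0,0],
  [0,0,0.012,0,0,0],
  [0,0,0.016,0,0,0],
  [0,0,0.016,0,0,0],
])

```text
time: 5.28
ee_pos: [0.5205, -0.099, 0.0964]
ee_rot: [-180.0, 0.1, 178.1]
wrist_force: [-1.0, -0.9, 7.8]
opening: 0.0132
grasp_force: 61.3
```

Emit:
arm_command([
  [0,0,0,0,0,0],
  [0,0,0,0,0,0],
])

```text
time: 5.45
ee_pos: [0.5205, -0.099, 0.097]
ee_rot: [-180.0, 0.1, 178.1]
wrist_force: [-2.5, 0.3, 6.7]
opening: 0.0133
grasp_force: 61.3
```

```bash
python3 - <<'E'
from h import *
to([.519,-.0985,.096],178)
i=arm.get_image("scene");q=bar(i,237,220);q=q[q[:,2]>.13];print("bar top",np.percentile(q[:,2],[50,80,95]))
E
```

```text
t 5.45 [ 0.5205 -0.099   0.097 ] [-1.7998e+02  5.0000e-02  1.7806e+02] q6 -110.9 F [-2.5  0.3  6.7] M [0.25 0.35 0.05] op 0.0133 gf 61.26766562461853
shift [0.0015 0.0004 0.001 ] turn [-0.0003  0.0009  0.0011]
bar top [0.15593079 0.15709271 0.19892998]
```

The bar top dropped about 15 mm. I'll press 1 mm more, then turn clockwise (positive about tool z).

Emit:
arm_command([
  [0,0,0.001,0,0,0],
  [0,0,0.001,0,0,0.1],
  [0,0,0.001,0,0,0.2],
  [0,0,0.001,0,0,0.3],
  [0,0,0.001,0,0,0.4],
])

```text
time: 5.92
ee_pos: [0.521, -0.0993, 0.0963]
ee_rot: [-180.0, 0.1, 154.9]
wrist_force: [-0.5, 0.1, 6.6]
opening: 0.0133
grasp_force: 61.2
```

```bash
python3 - <<'E'
from h import *
to([.5195,-.0985,.096],88)
i=arm.get_image("scene");q=bar(i,237,220);q=q[q[:,2]>.13];print("bar top",np.percentile(q[:,2],[50,80,95]))
E
```

```text
t 5.9167 [ 0.521  -0.0993  0.0963] [-1.8000e+02  1.4000e-01  1.5487e+02] q6 -87.7 F [-0.5  0.1  6.6] M [0.09 0.18 0.08] op 0.0133 gf 61.24698758125305
shift [0.0017 0.0001 0.0003] turn [0.0014 0.0021 1.167 ]
bar top [0.1549566  0.15627671 0.16086172]
```

It's turning freely with low torque, so I'll continue.

Emit:
arm_command([
  [0,0,0,0,0,0.1],
  [0,0,0,0,0,0.2],
  [0,0,0,0,0,0.3],
  [0,0,0,0,0,0.4],
  [0,0,0,0,0,0.5],
])

```text
time: 6.38
ee_pos: [0.5213, -0.0993, 0.0964]
ee_rot: [179.9, 0.1, 126.2]
wrist_force: [-1.0, -0.1, 7.7]
opening: 0.0131
grasp_force: 61.2
```

Emit:
arm_command([
  [0,0,0,0,0,0.1],
  [0,0,0,0,0,0.2],
  [0,0,0,0,0,0.3],
  [0,0,0,0,0,0.4],
  [0,0,0,0,0,0.5],
])

```text
time: 6.8
ee_pos: [0.5208, -0.0994, 0.0963]
ee_rot: [179.9, 0.1, 97.6]
wrist_force: [-2.1, -0.5, 6.9]
opening: 0.0132
grasp_force: 61.2
```

```bash
python3 - <<'E'
from h import *
to([.5195,-.0985,.096],88)
i=arm.get_image("scene");q=bar(i,237,220);q=q[q[:,2]>.13];print("bar top",np.percentile(q[:,2],[50,80,95]))
t=q[(q[:,2]>.148)&(q[:,2]<.165)];print(cv2.minAreaRect((t[:,:2]*1000).astype(np.float32)))
E
```

```text
t 6.8 [ 0.5208 -0.0994  0.0963] [1.7991e+02 8.0000e-02 9.7580e+01] q6 -30.4 F [-2.1 -0.5  6.9] M [-0.02  0.31  0.1 ] op 0.0132 gf 61.235740184783936
shift [ 0.001  -0.0012  0.0003] turn [0.0017 0.0013 0.1672]
bar top [0.15382507 0.15595256 0.16337237]
((519.5878295898438, -96.82379913330078), (16.079973220825195, 65.77472686767578), 9.704429626464844)
```

Emit:
arm_command([
  [0,0,0,0,0,0.1],
  [0,0,0,0,0,0.2],
  [0,0,0,0,0,0.2],
  [0,0,0,0,0,0.2],
])

```text
time: 7.18
ee_pos: [0.5202, -0.0992, 0.0962]
ee_rot: [180.0, 0.0, 86.4]
wrist_force: [-2.7, -1.0, 8.4]
opening: 0.0133
grasp_force: 61.3
```

Emit:
arm_command([
  [0,0,-0.002,0,0,0],
  [0,0,-0.004,0,0,0],
  [0,0,-0.006,0,0,0],
  [0,0,-0.006,0,0,0],
])

```text
time: 7.52
ee_pos: [0.5202, -0.0992, 0.102]
ee_rot: [180.0, 0.0, 86.4]
wrist_force: [-1.9, -1.7, 6.6]
opening: 0.0131
grasp_force: 61.0
```

```bash
python3 - <<'E'
from h import *
to([.5195,-.0985,.102],86)
i=arm.get_image("scene");q=bar(i,237,220);q=q[q[:,2]>.13];print("bar top",np.percentile(q[:,2],[50,80,95]))
E
```

```text
t 7.5167 [ 0.5202 -0.0992  0.102 ] [1.7997e+02 4.0000e-02 8.6400e+01] q6 -19.2 F [-1.9 -1.7  6.6] M [-0.06  0.44  0.03] op 0.0131 gf 61.01704716682434
shift [ 0.0006 -0.0008  0.    ] turn [0.0005 0.0008 0.0069]
bar top [0.15872381 0.16184604 0.19606694]
```

Now I'll release to a 30 mm opening, then rise.

Emit:
arm_command([
  [0,0,0,0,0,0],
  [0,0,0,0,0,0],
  [0,0,0,0,0,0],
  [0,0,0,0,0,0],
  [0,0,0,0,0,0],
], jaw=0.1)

```text
time: 7.98
ee_pos: [0.5201, -0.0987, 0.1012]
ee_rot: [-180.0, -0.0, 86.4]
wrist_force: [0.1, 0.6, 0.1]
opening: 0.0381
grasp_force: 0.0
```

Emit:
arm_command([
  [0,0,-0.02,0,0,0],
  [0,0,-0.05,0,0,0],
  [0,0,-0.09,0,0,0],
  [0,0,-0.12,0,0,0],
  [0,0,-0.12,0,0,0],
])

```text
time: 8.4
ee_pos: [0.5237, -0.1002, 0.2284]
ee_rot: [179.3, 0.2, 86.4]
wrist_force: [0.5, -0.2, 0.3]
opening: 0.0384
grasp_force: 0.0
```

```bash
python3 - <<'E'
from h import *
to([.5195,-.0985,.222],86)
i=arm.get_image("scene")
for n,uv in(("navy",(237,222)),("brown",(432,215))):
    q=bar(i,*uv);q=q[(q[:,2]>.135)&(q[:,2]<.18)];t=q[q[:,2]>np.percentile(q[:,2],90)-.006];print(n,np.percentile(q[:,2],[50,90]),cv2.minAreaRect((t[:,:2]*1000).astype(np.float32)))
cv2.imwrite("pics/f.png",i["img"])
E
```

```text
t 8.4 [ 0.5237 -0.1002  0.2284] [179.34   0.23  86.4 ] q6 -19.2 F [ 0.5 -0.2  0.3] M [ 0.04 -0.03  0.02] op 0.0384 gf 0.0
shift [ 0.0014 -0.0044  0.0064] turn [0.0116 0.0039 0.007 ]
navy [0.15735473 0.16194576] ((520.4481201171875, -96.20393371582031), (65.23607635498047, 14.582115173339844), 85.60188293457031)
brown [0.16144055 0.17202624] ((605.5061645507812, 204.2765655517578), (65.4324951171875, 14.565689086914062), 1.1779412031173706)
```

View pics/f.png

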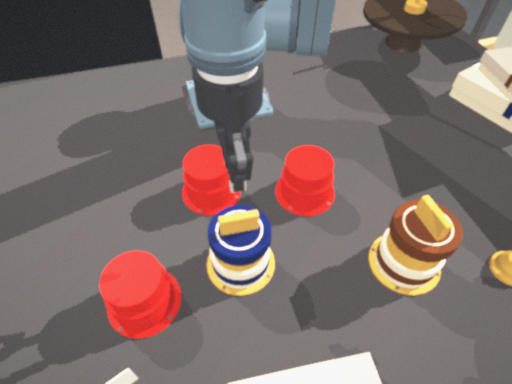

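The navy bar at (238,222) now lies crosswise (88° turned) and 10 mm lower. The brown bar at (432,217) hasn't moved, and the gripper is clear. I'll hand in.

```bash
python3 -c "
from rig import arm;print(arm.job_done())"
```

```text
the job is handed in; nothing more can be done
None
```

The navy lid is pressed, turned about 88° clockwise and locked: its bar sits crosswise and 10 mm lower. The brown lid is untouched, the gripper is clear, and the job was handed in at about 8.4 s; no verdict came back.

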